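Size a spacer collar on a taper gauge and store it

ROBOT

A 6-joint arm with a two-finger parallel gripper is mounted at the origin on a cart in front of the work surface, level with it; the furniture and walls round the work are solid. World frame = base frame: x ahead of the robot, y to its left, z up, the work surface at z = 0. Lengths are in m, angles in rad, forces in N, time in s.
With the tool pointing down it reaches from about 0.375 to 0.975 m from the base axis. Payload 3.8 kg.
Tool frame: the origin (TCP) lies midway between the tips of the shut fingers; the grasp point (between the pads) lies 19 mm behind it; z points along the fingers, y is the line along which they close (so a half turn about z gives the same grasp; the last joint's range is limited). The gripper opens to 88 mm and grips with 3 to 60 N. Pads are 18 mm wide; open, the fingers measure 123 mm over their backs; the gripper's body (75 mm by 187 mm) begins 45 mm behind the grasp point.
Start: joints at [1.083, 0.264, 1.604, -0, 1.274, -0.037], TCP at [0.294, 0.608, 0.239] pointing down, gripper open.
Joint ranges: [-2.63, 2.63], [-0.94, 2.18], [0.31, 2.57], [-1.31, 4.45], [0, 2.66], [-2.55, 2.55]. Speed limits (rad/s): [2.57, 2.57, 3.14, 3.14, 3.14, 3.14].

INTERFACE

Orientations are given as a rotation vector (axis times angle).
In Python, from cell import manip, inverse_kinematics, cams, order gives the robot as it stands. Calls block until the motion is done:
- manip.move_pose(position, orientation): joint-space move of the TCP to a pose.
- manip.move_linear(position, rate=0.15, rot=None): straight line of the TCP; rot=None keeps the orientation; rate is the mean speed in m/s.
- manip.set_joints(angles): joint-space move.
- manip.set_gripper(opening, force=None): finger opening in m; force is the grip in N (None keeps the last); returns when the fingers have stopped.
- manip.dwell(seconds).
- inverse_kinematics(position, orientation): joint angles nearest the present ones, or None.
- manip.state(): the state.
- cams.capture(name): name is "scene" or "top" or "wrist"; returns a dict with "image" (420x560x3 uint8, blue, green, red), "z_map" (420x560 float32, m along the optical axis (not along the pixel's ray), 0 where there is no reading), "intrinsics" (3x3 intrinsics, pixels), "position" and "orientation" of the camera in the world; the wrist camera has in their place "T_tool_cam" (4x4, takes a point from camera to tool coordinates, whose origin is the TCP and whose axes are the flange's). Camera axes: x right, y down, z forward; pixel columns grow to the right and rows downward; lengths in m; the calibration is good to about 2 mm. A picture is of the moment at which its call begins: read the wrist's pose just before it.
A pose or a line that the arm cannot do raises manip.IKError and nothing moves.
- order.close_job(): hands the job in; it is judged then, once.
The state is a dict: "clock": time; "joint_pos": joint angles; "joint_velocities": joint speeds; "tau": joint torques, N m; "tool_pos": TCP position; "tcp_rot": TCP orientation; "contact_force": force on the tool from outside, world axes, zero at the start; "moment": the same for the moment, N m; "gripper_width": finger opening in m; "grasp_force": force on a finger pad.
Only numpy, scipy, OpenCV 4.12 (cv2) and the standard library are available. Lean on these libraries where they do the work, as an engineer would, in place of code of your own. Each camera call takes 0.05 s, during which the arm holds its last target. There are 200 camera calls.

TASK

Slide the collar that stands alone at the front of the desk down over the taper gauge and press it lightly (5 to 10 N is right, towards 20 N is far too much) until it really stops, centred and level, with its lower edge at one of the three marks. Then take it off and put it all the way down over the storage post whose number of studs is the number of that mark, counted from the top of the taper (top mark: one stud). Leave the other collars and everything else where they stand.

Things in the scene. Friction and masses are not known exactly. Their poses are not given: they have to be found in the camera images.
- collar_a: loose aluminium spacer collar: plain ring, 46 mm outside, 20 mm high, about 60 g, straight bore right through. Three look alike from outside; their bores are 25, 28 and 31 mm, which has which is not known. One of them (it varies which) stands alone at the front, x below 0.55: gauge that one. The two others wait at the back, x above 0.65. Origin: centre of the underside, z up along the bore
- collar_b: loose aluminium spacer collar: plain ring, 46 mm outside, 20 mm high, about 60 g, straight bore right through. Three look alike from outside; their bores are 25, 28 and 31 mm, which has which is not known. One of them (it varies which) stands alone at the front, x below 0.55: gauge that one. The two others wait at the back, x above 0.65. Origin: centre of the underside, z up along the bore
- collar_c: loose aluminium spacer collar: plain ring, 46 mm outside, 20 mm high, about 60 g, straight bore right through. Three look alike from outside; their bores are 25, 28 and 31 mm, which has which is not known. One of them (it varies which) stands alone at the front, x below 0.55: gauge that one. The two others wait at the back, x above 0.65. Origin: centre of the underside, z up along the bore
- taper: fixed taper gauge: dark round base of 90 mm diameter, 12 mm high, upright steel cone on it, tip at 80 mm (13 mm wide; 19 mm at height 74 mm), 34.5 mm wide at the base; radius grows 1 mm per 8 mm downward. Three dark lines round it are the marks. Origin: underside of the base, on the cone's axis, z up. Pulling a collar off takes up to the force it was pushed on with
- mark_1 (a point): centre of the cone at the top mark, 50 mm above the underside of the taper's base; the cone is 25 mm wide here. A centred, level collar stops with its underside within 2 mm of its mark
- mark_2 (a point): centre of the cone at the middle mark, 38 mm above the underside of the taper's base; the cone is 28 mm wide here. A collar held off centre or tilted can bind early, up to 8 mm too high for each mm off centre: ease the sideways force away, or let the collar go to settle and grip it again
- mark_3 (a point): centre of the cone at the lowest mark, 26 mm above the underside of the taper's base; the cone is 31 mm wide here
- post_1: fixed storage post for mark-1 collars: dark base 80 x 60 x 8 mm, upright aluminium post of 18 mm diameter, tip 46 mm above the desk; one bright round stud (12 mm) on the edge that faces the robot. The posts stand in a row about 95 mm apart, in any order. Origin: underside, on the post's axis; a stored collar's underside is 8 mm above it
- post_2: fixed storage post for mark-2 collars: dark base 80 x 60 x 8 mm, upright aluminium post of 18 mm diameter, tip 46 mm above the desk; two bright round studs (12 mm) on the edge that faces the robot. The posts stand in a row about 95 mm apart, in any order. Origin: underside, on the post's axis; a stored collar's underside is 8 mm above it
- post_3: fixed storage post for mark-3 collars: dark base 80 x 60 x 8 mm, upright aluminium post of 18 mm diameter, tip 46 mm above the desk; three bright round studs (12 mm) on the edge that faces the robot. The posts stand in a row about 95 mm apart, in any order. Origin: underside, on the post's axis; a stored collar's underside is 8 mm above it
- specimen_cup: clear plastic specimen cup, 67 mm wide, 68 mm high, very light, a bystander; origin: centre of the underside
- coverslip_box: small blue and white box, 38 x 63 x 22 mm, a bystander; origin: centre of the underside
Not all that is in view belongs to the job. What is shaped like the taper but yellow is not meant.

How it is judged:
On the way:
1. a collar is pressed home on the taper (push of about 3 N or more), centred (2 mm), level (0.06 rad), underside within 3 mm of the mark of its bore; contact forces on the cone total over 6 N (((z of collar_a in the frame of taper between 0.035 and 0.041 m and horizontal distance between collar_a and taper below 0.002 m and angle between collar_a's own z axis and vertical below 0.06 rad and contact force between collar_a and taper above 6 N) or (z of collar_b in the frame of taper between 0.023 and 0.029 m and horizontal distance between collar_b and taper below 0.002 m and angle between collar_b's own z axis and vertical below 0.06 rad and contact force between collar_b and taper above 6 N) or (z of collar_c in the frame of taper between 0.047 and 0.053 m and horizontal distance between collar_c and taper below 0.002 m and angle between collar_c's own z axis and vertical below 0.06 rad and contact force between collar_c and taper above 6 N))), for 0.2 s.
At the end, for the whole second after the job is handed in: the collar that stood at the front is all the way down over the post of its size (underside within 2 mm of the top of the post's base, level within 0.06 rad, post through its bore: axes within 8 mm), at rest; the two other collars still stand at the back, within 20 mm of where they were (((horizontal distance between collar_a and post_2 below 0.008 m and z of collar_a in the frame of post_2 between 0.006 and 0.01 m and angle between collar_a's own z axis and vertical below 0.06 rad and linear speed of collar_a below 0.02 m/s and world x of each of collar_b, collar_c above 0.64 m and distance of each of collar_b, collar_c from where it was at the start of the episode below 0.02 m) or (horizontal distance between collar_b and post_3 below 0.008 m and z of collar_b in the frame of post_3 between 0.006 and 0.01 m and angle between collar_b's own z axis and vertical below 0.06 rad and linear speed of collar_b below 0.02 m/s and world x of each of collar_a, collar_c above 0.64 m and distance of each of collar_a, collar_c from where it was at the start of the episode below 0.02 m) or (horizontal distance between collar_c and post_1 below 0.008 m and z of collar_c in the frame of post_1 between 0.006 and 0.01 m and angle between collar_c's own z axis and vertical below 0.06 rad and linear speed of collar_c below 0.02 m/s and world x of each of collar_a, collar_b above 0.64 m and distance of each of collar_a, collar_b from where it was at the start of the episode below 0.02 m))); the robot touches nothing.
It fails at once if the collar is forced onto the taper: contact forces on the cone total over 60 N (a push of about 20 N, multiplied by the wedge) (contact force between any of collar_a, collar_b, collar_c and taper above 60 N).
It fails at once if a bystander (cup, coverslip box) is moved by more than 30 mm (distance of any of specimen_cup, coverslip_box from where it was at the start of the episode above 0.03 m).
It also fails if it takes over 43 s, if anything falls off the work surface, if the arm or the gripper's body presses on something with over 40 N, if the wrist force passes 120 N, or if a joint passes its speed limit or range.

## Working session

There is one attempt and no reset: what is moved stays moved. The work goes in short steps, each a Python script; the robot and the scene stay as the last script left them, time stands still between calls to the robot, and variables do not carry over. Pictures are saved under pics/ and viewed, at most 10 in all, crops included, and the job is handed in when it is done.

```bash
mkdir -p pics; ls
python3 - <<'E'
from cell import manip,cams
import cv2,numpy as np,pickle
s=manip.state();print(s)
for n in("scene","top"):
    c=cams.capture(n);cv2.imwrite(f"pics/{n}.png",c["image"]);pickle.dump(c,open(n+".pkl","wb"));print(n,c["position"],c["orientation"],c["intrinsics"])
E
```

```text
pics
{'clock': 0.0, 'joint_pos': array([ 1.08313144e+00,  2.64737987e-01,  1.60535210e+00, -1.03419033e-05,
        1.27372665e+00, -3.68908867e-02]), 'joint_velocities': array([-0.00038466, -0.00028808, -0.00273244,  0.00122161, -0.00104687,
        0.00125326]), 'tau': array([-9.59499594e-04, -5.02102804e+01, -3.56881607e+01,  7.30678858e-02,
        2.94521952e-02, -1.56165115e-04]), 'tool_pos': array([0.29373732, 0.60694519, 0.23741007]), 'tcp_rot': array([-0.7019626 , -3.06158105,  0.00337752]), 'contact_force': array([ 0.56429048, -0.54798816, -0.05506932]), 'moment': array([-0.0520686 , -0.00701487,  0.03141864]), 'grasp_force': 0.0, 'gripper_width': 0.08767509974529797}
scene [ 0.08218977 -0.14030412  0.71719447] [-2.10117958  1.33360443 -0.50286578] [[390.89125214   0.         280.25512738]
 [  0.         390.89125214 214.41265055]
 [  0.           0.           1.        ]]
top [0.46981436 0.12068092 1.10127647] [-2.15302395  2.16821167 -0.13490433] [[535.7483384    0.         273.18566583]
 [  0.         535.7483384  211.15278965]
 [  0.           0.           1.        ]]
```

View pics/top.png

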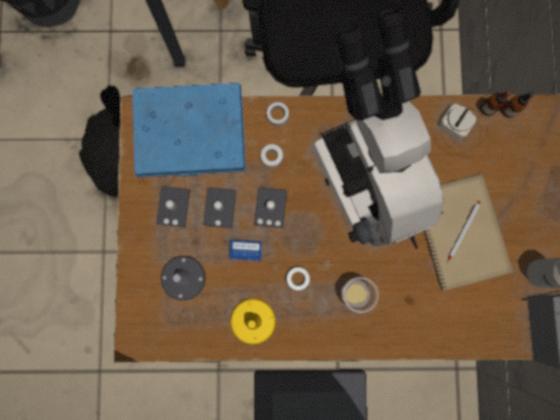

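View pics/scene.png

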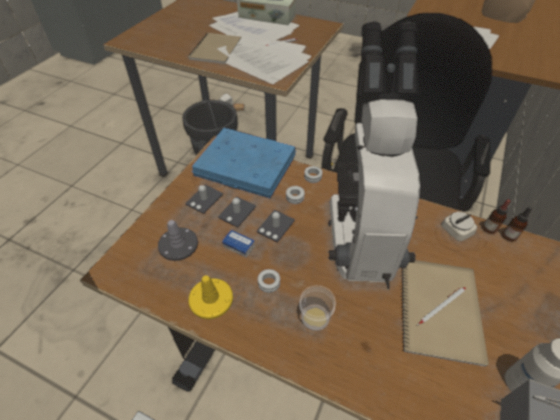

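```bash
cat > h.py <<'E'
import numpy as np,cv2,pickle
from scipy.spatial.transform import Rotation as R
def cloud(c,Rm,p):
    z=c["z_map"];K=c["intrinsics"];v,u=np.indices(z.shape)
    P=np.stack([(u-K[0,2])*z/K[0,0],(v-K[1,2])*z/K[1,1],z],-1)
    W=P@Rm.T+p; W[z==0]=np.nan; return W
def fixed(c):
    o=np.asarray(c["orientation"]); Rm=R.from_rotvec(o).as_matrix() if o.shape==(3,) else o
    return cloud(c,Rm,np.asarray(c["position"]))
def wrist(cams,manip):
    s=manip.state();c=cams.capture("wrist");T=c["T_tool_cam"]
    Rt=R.from_rotvec(s["tcp_rot"]).as_matrix()
    return c,cloud(c,Rt@T[:3,:3],Rt@T[:3,3]+s["tool_pos"])
def circ(P):  # enclosing circle of xy points (m)
    (x,y),r=cv2.minEnclosingCircle((P[:,:2]*1000).astype(np.float32));return x/1000,y/1000,r/1000
E
python3 - <<'E'
from h import *
c=pickle.load(open("top.pkl","rb"));W=fixed(c)
pts=dict(collar=(298,279),taper=(183,278),yellow=(253,321),pL=(172,207),pM=(219,207),pR=(270,207),b1=(278,113),b2=(272,155),box=(246,250),cup=(358,293),blue=(190,130))
for n,(u,v) in pts.items():
    r=26; B=W[v-r:v+r,u-r:u+r].reshape(-1,3);B=B[~np.isnan(B[:,0])]
    if n in("collar","b1","b2"): S=B[(B[:,2]>.014)&(B[:,2]<.028)]
    elif n=="box":S=B[B[:,2]>.016]
    else: S=B[B[:,2]>.03]
    if len(S): print(n,len(S),"mid",(S.min(0)+S.max(0))/2,"mean",S.mean(0),"ext",np.ptp(S,0),"zmax",S[:,2].max())
print("desk",np.nanmedian(W[300:340,400:420],(0,1)))
for u,v in((170,95),(240,90),(350,235),(325,150),(375,230)):print(u,v,W[v,u])
i=cv2.resize(c["image"][180:300,150:320],None,fx=4.5,fy=4.5,interpolation=cv2.INTER_CUBIC)
cv2.imwrite("pics/crop.png",i)
E
```

```text
collar 266 mid [0.46421116 0.06744104 0.02019154] mean [0.46450479 0.06728896 0.02034372] ext [0.04385025 0.04441676 0.01066241] zmax 0.025522747478786467
taper 194 mid [0.46787568 0.29755467 0.05739822] mean [0.46788443 0.29538538 0.06235761] ext [0.02748057 0.02504804 0.05457133] zmax 0.0846838832824961
yellow 187 mid [0.38094542 0.15840792 0.05721851] mean [0.38365499 0.15726319 0.06327791] ext [0.02845587 0.02941604 0.05426459] zmax 0.08435081021667501
pL 75 mid [0.61406412 0.32169351 0.04010339] mean [0.61335855 0.320965   0.0435776 ] ext [0.01832772 0.0164811  0.01975694] zmax 0.0499818623174777
pM 71 mid [0.61124347 0.22626321 0.04242267] mean [0.61062937 0.22601393 0.04397526] ext [0.01738743 0.01617884 0.0209758 ] zmax 0.052910575363298795
pR 67 mid [0.61102398 0.12165274 0.03991337] mean [0.61042827 0.12161051 0.04401916] ext [0.01706231 0.01410138 0.01932007] zmax 0.04957340589715642
b1 229 mid [0.80643343 0.10576919 0.01982201] mean [0.80706306 0.10579331 0.01975243] ext [0.0452313  0.04390148 0.01156499] zmax 0.025604507750886185
b2 290 mid [0.7179649  0.11890263 0.01986023] mean [0.7175883  0.11885768 0.01988437] ext [0.04605093 0.04335365 0.01160699] zmax 0.02566371987629079
box 591 mid [0.52287103 0.17246844 0.02315945] mean [0.52224909 0.17232779 0.02309864] ext [0.04072891 0.06247183 0.01123864] zmax 0.028778776506727555
cup 363 mid [ 0.43335424 -0.04964651  0.05306416] mean [ 0.43135592 -0.05753331  0.05600532] ext [0.06427995 0.06589119 0.04608093] zmax 0.07610462239386684
blue 2683 mid [0.76926151 0.28618008 0.03579067] mean [0.76877146 0.28592252 0.03522415] ext [0.10968301 0.10594091 0.01157444] zmax 0.04157788337799828
desk [ 0.38046806 -0.15758125  0.00056582]
170 95 [0.84309792 0.32766139 0.03125953]
240 90 [0.85320203 0.18317921 0.03046107]
350 235 [ 0.54737504 -0.03034663  0.0772139 ]
325 150 [0.72564122 0.00937934 0.02860006]
375 230 [ 0.55330042 -0.07088099  0.11671809]
```

View pics/crop.png

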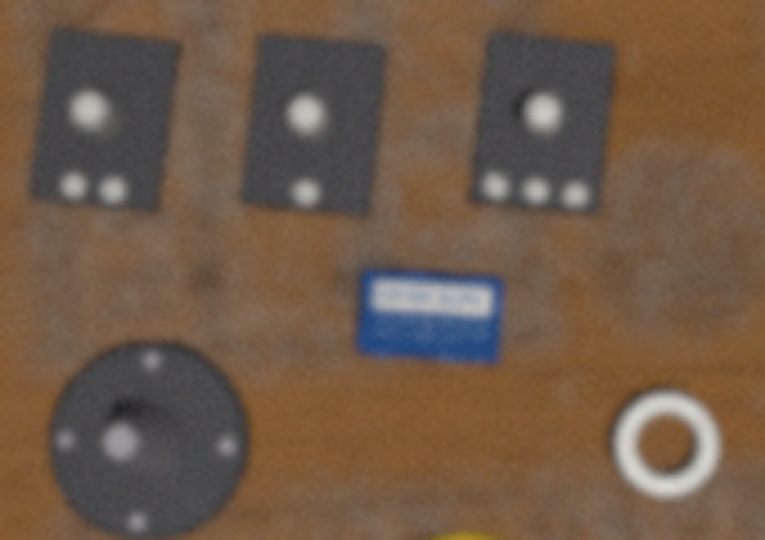

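Run:
```python
from h import *
from cell import manip,cams,inverse_kinematics as ik
for sg in(1,-1):
    o=np.pi*np.array([.70711,sg*.70711,0])
    for p in((.466,.295,.2),(.464,.067,.005),(.614,.3217,.02),(.611,.1217,.02)):print(sg,ik(p,o))
o=np.pi*np.array([.70711,-.70711,0])
if ik((.466,.295,.2),o) is None:o=-o*np.array([1,-1,0])
manip.move_pose((.45,.28,.25),o)
c,W=wrist(cams,manip);print(c["T_tool_cam"],manip.state()["clock"],manip.state()["joint_pos"])
cv2.imwrite("pics/w1.png",c["image"]);pickle.dump((c,W),open("w1.pkl","wb"))
```

```text
1 [5.19193825e-01 5.93442193e-02 1.91307765e+00 1.49898541e-05
 1.16917454e+00 5.19187965e-01]
1 [9.02594253e-02 1.56933033e-01 2.22689210e+00 1.59790331e-05
 7.57776676e-01 9.02478186e-02]
1 [4.46680552e-01 4.92353665e-01 1.72609083e+00 1.69130159e-05
 9.23152910e-01 4.46670348e-01]
1 [1.56623861e-01 3.82263010e-01 1.89025728e+00 1.51436741e-05
 8.69080770e-01 1.56614085e-01]
-1 None
-1 None
-1 None
-1 None
[[-6.10963007e-04 -9.56324114e-01 -2.92307741e-01  7.56278283e-02]
 [ 9.99999763e-01 -4.91152048e-04 -4.83265730e-04 -3.09012353e-04]
 [ 3.18591126e-04 -2.92307967e-01  9.56324187e-01 -1.45213523e-01]
 [ 0.00000000e+00  0.00000000e+00  0.00000000e+00  1.00000000e+00]] 1.5083 [ 5.11189780e-01 -1.80145268e-02  1.89758081e+00  3.80711747e-04
  1.26176969e+00  5.09359521e-01]
```

View pics/w1.png

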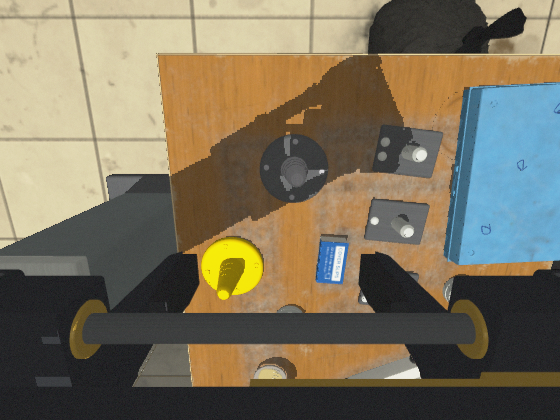

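```bash
cat >> h.py <<'E'
from scipy.optimize import least_squares
def near(W,x,y,r,z0,z1):
    P=W.reshape(-1,3);d=np.hypot(P[:,0]-x,P[:,1]-y);return P[(d<r)&(P[:,2]>z0)&(P[:,2]<z1)]
def cone(W,x,y):
    P=near(W,x,y,.025,.02,.078)
    f=lambda q:np.hypot(P[:,0]-q[0],P[:,1]-q[1])-(.0125+(.05-(P[:,2]-q[2]))/16*2/2*1.0*2/1/2*1.0*2/2)
    def f(q): return (np.hypot(P[:,0]-q[0],P[:,1]-q[1])-(.0125+(.05-P[:,2]+q[2])/8))
    s=least_squares(f,[x,y,0],loss="soft_l1",f_scale=.001);return s.x,np.sqrt(np.mean(s.fun**2)),len(P)
def post(W,x,y):
    P=near(W,x,y,.02,.015,.055);t=P[P[:,2]>np.percentile(P[:,2],97)-.004]
    f=lambda q:np.maximum(np.hypot(t[:,0]-q[0],t[:,1]-q[1])-.009,0)*5
    def g(q):
        s=P[P[:,2]<.04];return np.hypot(s[:,0]-q[0],s[:,1]-q[1])-.009
    s=least_squares(g,[x,y],loss="soft_l1",f_scale=.001).x
    return s,circ(t),len(P)
E
sed -i '/f=lambda q:np.hypot(P\[:,0\]-q\[0\],P\[:,1\]-q\[1\])-(.0125/d; /np.maximum/d' h.py
python3 - <<'E'
from h import *
c,W=pickle.load(open("w1.pkl","rb"));Wt=fixed(pickle.load(open("top.pkl","rb")))
np.set_printoptions(precision=4,suppress=True)
for n,w in(("w",W),("t",Wt)):
    print(n,cone(w,.466,.295))
    D=near(w,.466,.295,.06,.008,.017);print("base",circ(D))
    for x,y in((.613,.321),(.611,.226),(.611,.122)):
        try:print(post(w,x,y))
        except Exception as e:print(e)
print("desk w",np.nanmedian(near(W,.38,.3,.03,-.02,.02),0))
E
```

```text
w (array([ 0.4691,  0.2999, -0.0039]), np.float64(0.0008285964838878894), 438)
base (0.4691529846191406, 0.29968704223632814, 0.04468402862548828)
(array([0.6157, 0.3221]), (0.6151627197265624, 0.3218873596191406, 0.007993847370147704), 312)
(array([0.6131, 0.2262]), (0.6121719360351563, 0.22664105224609374, 0.008167414665222169), 275)
index -1 is out of bounds for axis 0 with size 0
t (array([ 0.4679,  0.2998, -0.0014]), np.float64(0.0008932892837611694), 176)
base (0.46786630249023436, 0.2997302551269531, 0.04486871337890625)
(array([0.6143, 0.3227]), (0.6128418579101562, 0.3220528564453125, 0.007630390167236328), 90)
(array([0.6118, 0.2267]), (0.6111912231445312, 0.22591401672363282, 0.007185533523559571), 80)
(array([0.6116, 0.1215]), (0.610674072265625, 0.12147975158691406, 0.008053228378295899), 74)
desk w [ 0.3799  0.3002 -0.001 ]
```

```bash
cat >> h.py <<'E'
O=np.pi*np.array([.70710678,.70710678,0])
np.set_printoptions(precision=4,suppress=True)
def ringfit(w,x,y,z0=.016,z1=.026):
    P=near(w,x,y,.03,z0,z1);h=cv2.convexHull((P[:,:2]*1000).astype(np.float32))[:,0]/1000
    s=least_squares(lambda q:np.hypot(h[:,0]-q[0],h[:,1]-q[1])-.023,[x,y],loss="soft_l1",f_scale=.001)
    d=np.hypot(P[:,0]-s.x[0],P[:,1]-s.x[1]);return s.x,d.min(),d.max(),len(P),np.median(P[:,2])
E
python3 - <<'E'
from h import *
from cell import manip,cams
manip.move_pose((.465,.067,.13),O)
manip.dwell(.2)
c,W=wrist(cams,manip);cv2.imwrite("pics/w2.png",c["image"]);pickle.dump((c,W),open("w2.pkl","wb"))
print(ringfit(W,.465,.067)); s=manip.state();print(s["clock"],s["tool_pos"],s["contact_force"])
E
```

```text
(array([0.4662, 0.0669]), np.float64(0.013765538334188221), np.float64(0.023213043349674216), 1240, np.float64(0.019033193573186363))
2.725 [0.4657 0.068  0.1308] [-0.6505 -0.2036  0.4281]
```

View pics/w2.png

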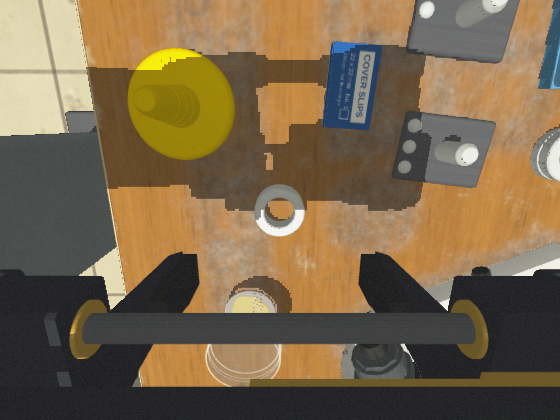

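Run:
```python
from h import *
from cell import manip,cams
def S(n):
    s=manip.state();print(n,round(s["clock"],2),s["tool_pos"],s["contact_force"],s["gripper_width"],s["grasp_force"])
manip.move_linear((.4655,.067,.05));S("a")
manip.move_linear((.4655,.067,.004),rate=.08);S("b")
manip.set_gripper(.04,20);S("grip")
c,W=wrist(cams,manip);print("held on desk",ringfit(W,.4655,.067))
manip.move_linear((.4655,.067,.13));manip.dwell(.3);S("up")
c,W=wrist(cams,manip);cv2.imwrite("pics/w3.png",c["image"]);pickle.dump((c,W),open("w3.pkl","wb"))
z=manip.state()["tool_pos"][2]-.004
print(ringfit(W,.4655,.067,z+.016,z+.026))
```

```text
a 3.41 [0.4659 0.0671 0.0504] [-0.8532  0.1633 -0.1249] 0.08794126388802345 0.0
b 4.13 [0.4658 0.067  0.0041] [ 0.1879 -0.1157  0.0091] 0.08788646622598137 0.0
grip 4.85 [0.4656 0.067  0.0041] [-0.7079 -0.7917  1.6078] 0.04552052648842575 20.000165656674653
held on desk (array([0.466 , 0.0676]), np.float64(0.012859023936495977), np.float64(0.030267077608289127), 4155, np.float64(0.019069392206085473))
up 6.19 [0.465  0.067  0.1292] [ 0.2243 -0.1319 -0.6362] 0.04570980068775043 19.999898455571383
(array([0.466 , 0.0673]), np.float64(0.01237678521554763), np.float64(0.03040197465068259), 4132, np.float64(0.14412403333756535))
```

View pics/w3.png

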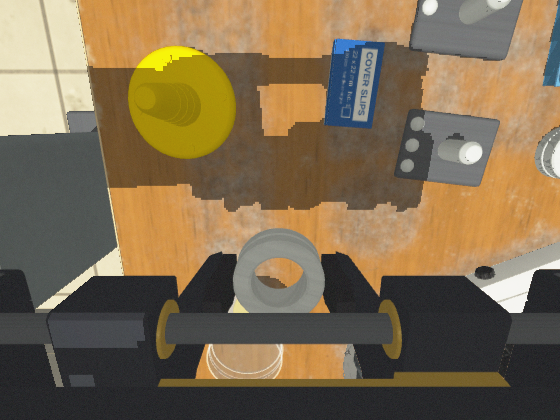

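```bash
cat >> h.py <<'E'
def held(W,s):
    x,y,z=s["tool_pos"];P=near(W,x,y,.026,z+.011,z+.0185)
    P=P[(abs(P[:,0]-x)<.017)]
    o=P[P[:,1]>y]; d=np.hypot(o[:,0]-x,o[:,1]-y)
    # outer & inner edges on far side, by angle bins
    a=np.arctan2(o[:,0]-x,o[:,1]-y);e=[]
    for b in np.arange(-.7,.7,.1):
        k=(a>=b)&(a<b+.1)
        if k.sum()>3:e.append(o[k][np.argmax(d[k])])
    e=np.array(e);q=least_squares(lambda q:np.hypot(e[:,0]-q[0],e[:,1]-q[1])-.023,[x,y],loss="soft_l1",f_scale=.0005)
    return q.x-[x,y],np.abs(q.fun).mean(),np.median(P[:,2])-z
E
python3 - <<'E'
from h import *
from cell import manip,cams
manip.move_linear((.4684,.235,.125),rate=.2);manip.dwell(.4)
s=manip.state();print(s["clock"],s["tool_pos"],s["tcp_rot"],s["contact_force"])
c,W=wrist(cams,manip);cv2.imwrite("pics/w4.png",c["image"]);pickle.dump((c,W,s),open("w4.pkl","wb"))
print(held(W,s));print(cone(W,.4685,.2998));print(circ(near(W,.4685,.2998,.06,.008,.017)))
E
```

```text
7.6333 [0.4685 0.2345 0.1251] [2.2222 2.2206 0.0002] [ 0.5059  0.2942 -1.3736]
(array([-0.0005,  0.0001]), np.float64(0.00010861627142311873), np.float64(0.014810577903622252))
(array([ 0.4692,  0.2996, -0.0029]), np.float64(0.0006548507494477641), 873)
(0.46915866088867186, 0.2995059204101562, 0.044661685943603514)
```

View pics/w4.png

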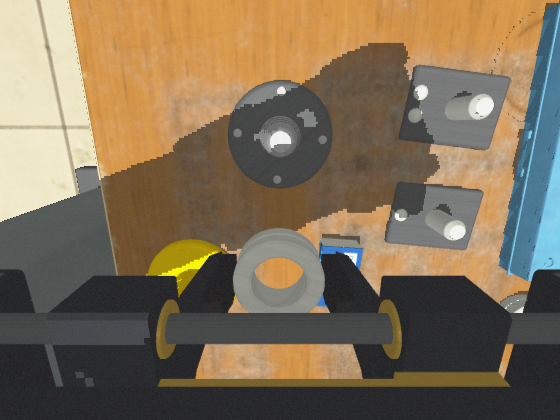

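```bash
cat >> h.py <<'E'
def force(manip,n=5):
    F=[]
    for _ in range(n): manip.dwell(.02);s=manip.state();F.append(s["contact_force"])
    return np.mean(F,0),s
E
python3 - <<'E'
from h import *
from cell import manip,cams
x,y=.4690,.2996
manip.move_linear((x,y,.125),rate=.2)
manip.move_linear((x,y,.095),rate=.1);manip.dwell(.2)
F0,s=force(manip);print("base",F0,s["tool_pos"],s["moment"])
z=.095
for z in list(np.arange(.089,.055,-.006))+list(np.arange(.055,.036,-.0015)):
    manip.move_linear((x,y,z),rate=.04);F,s=force(manip,4);F=F-F0
    print(round(s["clock"],2),s["tool_pos"],F,s["moment"])
    if F[2]>2.5 or np.hypot(F[0],F[1])>3:break
pickle.dump((F0,x,y,z),open("st.pkl","wb"))
E
```

```text
base [-0.2559 -0.0038 -0.8721] [0.4695 0.2998 0.0957] [-0.0826  0.0709  0.008 ]
9.26 [0.4688 0.2995 0.0887] [ 0.631  -0.2032  0.1035] [-0.0523 -0.0061 -0.0278]
9.62 [0.4688 0.2995 0.0828] [ 0.4275 -0.0945  0.5331] [-0.011   0.0727 -0.0245]
9.99 [0.4689 0.2995 0.0768] [0.0975 0.2007 0.1732] [-0.0152  0.0568 -0.0285]
10.36 [0.4689 0.2995 0.0708] [ 0.3962  0.0753 -0.2042] [-0.0783  0.0338  0.0184]
10.72 [0.4689 0.2995 0.0648] [ 0.0906 -0.0272  0.0873] [-0.0577  0.0325  0.028 ]
11.09 [0.4689 0.2995 0.0588] [ 0.3851 -0.0364  0.2765] [-0.0062  0.0872 -0.0058]
11.41 [0.4689 0.2995 0.0549] [ 0.1182 -0.0252 -0.091 ] [-0.0277  0.039  -0.0079]
11.72 [0.469  0.2996 0.0535] [ 0.4285 -0.0124  0.2407] [-0.0819  0.0873 -0.0183]
12.04 [0.469  0.2996 0.0519] [-0.1895  0.4035 -0.2115] [-0.0613  0.0268 -0.0012]
12.36 [0.4689 0.2996 0.0504] [0.0661 0.0113 0.2249] [-0.0447  0.0458 -0.0083]
12.68 [0.4689 0.2996 0.0489] [-0.1585 -0.0783  0.1269] [-0.0389  0.1077  0.0562]
12.99 [0.469  0.2996 0.0475] [ 0.4208 -0.3094 -0.3605] [ 0.0109 -0.0138 -0.0033]
13.31 [0.4692 0.2996 0.046 ] [ 0.2793  0.4644 -0.5001] [-0.0434 -0.1247 -0.0067]
13.62 [0.4693 0.2996 0.0446] [ 1.9518  0.0021 -0.1557] [-0.0542 -0.2102 -0.0068]
13.94 [0.4694 0.2997 0.0432] [ 2.7625 -0.2624  0.5451] [-0.0862 -0.388   0.0257]
14.26 [0.4695 0.2998 0.042 ] [ 2.428  -1.2456  4.5447] [-0.2116 -0.2513 -0.0466]
```

Run:
```python
from h import *
from cell import manip,cams
F0,_,y,z=pickle.load(open("st.pkl","rb"));x=.4698
manip.set_gripper(.056);manip.move_linear((x,y,.042),rate=.03)
manip.dwell(.2);F1,s=force(manip);print("open",F1-F0,s["tool_pos"])
manip.set_gripper(.04,20);z=.042
for i in range(10):
    F,s=force(manip,8);F=F-F1
    print(round(s["clock"],2),s["tool_pos"],(x,y,z),F,s["moment"])
    if F[2]>6:break
    d=np.clip(F[:2]*.0001,-.0003,.0003) if np.hypot(*F[:2])>1 else np.zeros(2)
    x+=d[0];y+=d[1];z-=.0006 if F[2]<3 else .0004
    manip.move_linear((x,y,z),rate=.02)
manip.dwell(.4);F,s=force(manip);print(s["clock"],s["tool_pos"],F-F1,s["gripper_width"])
pickle.dump((F1,x,y,z),open("st.pkl","wb"))
c,W=wrist(cams,manip);cv2.imwrite("pics/w5.png",c["image"]);pickle.dump((c,W,s),open("w5.pkl","wb"));print(held(W,s))
```

```text
open [0.1994 0.2687 0.7088] [0.4698 0.2996 0.0421]
15.6 [0.4696 0.2996 0.042 ] (0.4698, 0.2996, 0.042) [-1.0223 -0.0299  1.1037] [-0.0642  0.2637  0.0307]
15.98 [0.4697 0.2997 0.0419] (np.float64(0.4696977742926709), np.float64(0.2995970079789438), 0.0414) [-2.7041 -1.0954  5.6639] [-0.168   0.5135 -0.038 ]
16.37 [0.4697 0.2997 0.0418] (np.float64(0.4694273666627519), np.float64(0.29948746740901877), 0.041) [-2.8877 -1.3817  6.9506] [-0.2469  0.5283  0.0008]
16.85 [0.4696 0.2997 0.0418] [-2.6765 -1.1491  7.0711] 0.045613710308198274
(array([-0.0005,  0.0003]), np.float64(0.00010247303690211356), np.float64(0.01488899087671354))
```

View pics/w5.png

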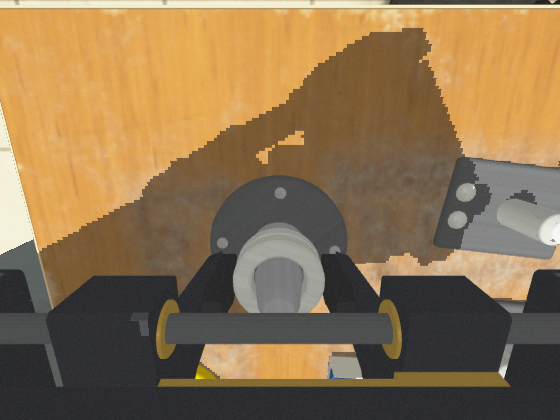

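Run:
```python
from h import *
from cell import manip,cams
F1,x,y,z=pickle.load(open("st.pkl","rb"));x,y=.4696,.2997
manip.move_linear((x,y,.042),rate=.02)
manip.set_gripper(.04,35)
manip.move_linear((x,y,.06),rate=.04);manip.move_linear((x,y,.11),rate=.12)
px,py=.6156,.3221
manip.move_linear((px,py,.11),rate=.15);manip.dwell(.2)
s=manip.state();print(s["clock"],s["tool_pos"],s["gripper_width"])
c,W=wrist(cams,manip);print(held(W,s))
F0,s=force(manip)
for z in(.07,.05,.03,.018,.015,.0135,.0125,.012):
    manip.move_linear((px,py,z),rate=.08);F,s=force(manip,3);F=F-F0;print(round(s["clock"],2),s["tool_pos"],F)
    if np.linalg.norm(F)>4:break
```

```text
19.8667 [0.6149 0.3221 0.1102] 0.04542442060163115
(array([-0.0005,  0.0002]), np.float64(0.00010339231191438595), np.float64(0.014824425238857603))
20.7 [0.6159 0.3222 0.0701] [ 0.4113 -0.5054  0.0332]
21.15 [0.6152 0.3219 0.0494] [ 0.9518 -0.202  -0.2413]
21.6 [0.6152 0.3219 0.0294] [ 0.1182 -0.4408 -0.0087]
21.95 [0.6152 0.3219 0.0175] [0.9059 0.034  0.0001]
22.25 [0.6156 0.3221 0.015 ] [ 0.2579 -0.0147  0.0982]
22.55 [0.6156 0.3221 0.0135] [ 0.5101 -0.135   0.1139]
22.85 [0.6155 0.3221 0.0124] [ 0.4273 -0.0563  0.4857]
23.15 [0.6157 0.3221 0.0122] [ 0.1139 -0.1103  1.099 ]
```

Run:
```python
from h import *
from cell import manip,cams
manip.set_gripper(.07);manip.move_linear((.6156,.3221,.15),rate=.15);manip.dwell(.2)
c,W=wrist(cams,manip);cv2.imwrite("pics/w6.png",c["image"])
s=manip.state();print(s["clock"],s["contact_force"],s["gripper_width"],ringfit(W,.6156,.3221,.024,.034),post(W,.6156,.3221)[1])
```

```text
25.0083 [-0.5173 -0.0099 -0.256 ] 0.06992566176912961 (array([0.6152, 0.3222]), np.float64(0.008337709823735833), np.float64(0.023243808437990125), 1225, np.float64(0.027013724457468136)) (0.6155189208984375, 0.3226272888183594, 0.008334699630737305)
```

View pics/w6.png

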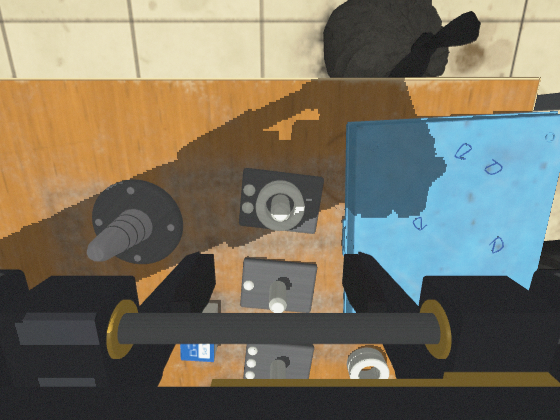

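The collar sits level on the two-stud post at about pixel (280,204), with its top at z≈27–28 mm, so it is all the way down. The gripper is clear of it.

```bash
python3 -c "
from cell import order
print(order.close_job())"
```

```text
the job is handed in; nothing more can be done
None
```

The front collar stopped at mark 2 (28 mm bore) under a push of about 7 N; it is now all the way down on the two-stud post, and the job was handed in at about 25 s of the 43 s allowed, with no verdict shown.

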